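Sweep spacer rings through the feeder gate

TASK

On the feeder tray, sweep the three loose steel rings with the fingertips along the black deck, one at a time, through the gate so that each drops into the yellow slot behind it before the next follows. Do not pick the rings up: they stay down on the deck until they drop. Leave the orange cap, the brass standoff, the jar and the screwdriver where they are.

Things in the scene. Friction and masses are not known exactly. Their poses are not given: they have to be found in the camera images.
- tray: feeder tray fixed to the bench; position and yaw (within 0.7 rad) vary. Origin on the bench; its x runs along the gate wall, its y points through the gate to the slot, z up. Flat black deck, top 70 mm above the origin, x -115 to 115, y -125 to 70 mm, inside a 4 mm thick, 12 mm high aluminium rim. The deck ends at y = 70: a ring whose middle passes that edge tips over and drops
- gate (a point): middle of the gate opening at deck height, tray x 0, y 68, z 70 mm, tray's axes. Opening 40 mm wide in a wall 12 mm high, 4 mm thick (tray y 66 to 70). Two guide rails, 12 mm high, 4 mm thick, form a funnel on the deck: inner faces run from tray x +-20, y 68 mm at the gate to x +-52, y 22 mm
- slot (a point): centre of the slot's floor: open-topped yellow slot right behind the gate, blue floor 5 mm above the bench (65 mm below the deck); inside 56 mm along tray x (-28 to 28), 74 mm along tray y (70 to 144); wall tops 82 mm above the bench; tray's axes
- ring_a_center (a point): centre of a loose bright steel ring lying flat on the deck, outer diameter 28 mm, hole 12 mm, 10 mm high (centre 5 mm above the deck), 30 to 55 g; starts in front of the funnel, 44 to 60 mm to the tray's -x side
- ring_b_center (a point): centre of a loose bright steel ring lying flat on the deck, outer diameter 28 mm, hole 12 mm, 10 mm high (centre 5 mm above the deck), 30 to 55 g; starts in front of the funnel, within 6 mm of the middle line
- ring_c_center (a point): centre of a loose bright steel ring lying flat on the deck, outer diameter 28 mm, hole 12 mm, 10 mm high (centre 5 mm above the deck), 30 to 55 g; starts in front of the funnel, 44 to 60 mm to the tray's +x side
- cap_center (a point): centre of a bystander: orange plastic cap, 24 mm diameter, 28 mm high, standing loose on the deck in the corner outside one guide rail; it and the standoff may swap sides
- standoff_center (a point): centre of a bystander: brass standoff, 20 mm diameter, 32 mm high, standing loose on the deck in the corner outside the other guide rail
- jar_center (a point): centre of a bystander: amber jar with a white lid, 52 mm diameter, 60 mm high, standing on the bench off the tray's -x side
- screwdriver: bystander: screwdriver with a red handle, 170 mm long, lying on the bench off the tray's +x side
Mind the look-alikes: they are no part of the job. Leave any pink or turquoise look-alike of the part that bears ring_b_center alone.

How it is judged:
By the outcome, as a careful person would: the job done as asked, in the order asked, and still so for the second after the job is handed in, with the robot touching nothing.
It also fails if it takes over 61 s, if anything falls off the work surface, if the arm or the gripper's body presses on something with over 40 N, if the wrist force passes 120 N, or if a joint passes its speed limit or range.

ROBOT

A 6-joint arm with a two-finger parallel gripper is mounted at the origin on the work surface. World frame = base frame: x ahead of the robot, y to its left, z up, the work surface at z = 0. Lengths are in m, angles in degrees, forces in N, time in s.
With the tool pointing down it reaches from about 0.3 to 0.75 m from the base axis. Payload 8.5 kg.
Tool frame: the origin (TCP) lies at the very end of the fingers, on their centre line; the grasp point (between the pads) lies 19 mm behind it (env.pinch_z is the distance from the TCP to the grasp point, in m); z points along the fingers, y is the line along which they close (so a half turn about z gives the same grasp; the last joint's range is limited). The gripper opens to 85 mm and grips with 20 to 120 N. Pads are 22 mm wide; open, the fingers measure 114 mm over their backs; the gripper's body (76 mm by 85 mm) begins 54 mm behind the grasp point. The pads swing forward as they close: fully open they stand 13 mm farther back than shut.
Start: joints at [-76.45, 21.807, 74.336, -0, 83.858, -12.336], TCP at [0.24, -0.495, 0.231] pointing down, gripper open.
Joint ranges: [-178.18, 178.18], [-50.72, 133.34], [12.68, 142.11], [-81.47, 261.47], [9.98, 163.14], [-165.26, 165.26]. Speed limits (degrees/s): [136.94, 136.94, 180, 180, 180, 180].

INTERFACE

Orientations are given as a 3x3 rotation matrix whose columns are the frame's x, y, z axes.
In Python, from rig import env, viewer gives the robot as it stands.
- The arm moves only by the tool drive_tool, never from a script. Its argument "series" is a list of rows, each a list of 3 entries, a list of its own where there are three numbers: the shift along the tool's x, y, z in m, then the turn about the tool's z in degrees, then the finger opening in m, from 0 to 0.0854. A call has 1 to 20 rows; each row is the pose to reach, as a shift and turn from the pose commanded when the call began, along the tool's axes at that moment; what a row does not reach only later rows make up. A row lasts 1/10 s, in which the tool goes at most 50 mm and 8.59 degrees, less where a joint would pass 70% of its speed; a pose out of reach is approached as far as the arm can. A call with a gripper value outside its range is refused whole. The fingers move at their own pace and stop on an object; "newtons" is the grip in N (left out, the last holds). Time passes only in rows, so rows that repeat a pose let the fingers close. It gives the time, the measured TCP pose, the force, the opening and the grip force at its end, in the units of the state.
- env.observe(): the state, without advancing time (a new reading comes with each control period).
- viewer.get_image(name): name is "scene" or "top"; returns a dict with "img" (400x640x3 uint8, red, green, blue), "depth" (400x640 float32, m along the optical axis (not along the pixel's ray), 0 where there is no reading), "camera_matrix" (3x3 intrinsics, pixels), "rvec" (rotation vector, rad) and "tvec" (3), from world to camera coordinates, as OpenCV has them. Camera axes: x right, y down, z forward; pixel columns grow to the right and rows downward; lengths in m; the calibration is good to about 2 mm. A picture is of the moment at which its call begins.
- env.close_job(): hands the job in; it is judged then, once.
The state is a dict: "time_s": time; "q": joint angles; "qvel": joint speeds; "joint_efforts": joint torques, N m; "position": TCP position; "tool_rot": TCP orientation; "ft_force": force on the tool from outside, world axes, zero at the start; "wrist_torque": the same for the moment, N m; "grip_width": finger opening in m; "gripper_force": force on a finger pad.
Only numpy, scipy, OpenCV 4.12 (cv2) and the standard library are available. Lean on these libraries where they do the work, as an engineer would, in place of code of your own. Each camera call takes 0.05 s, during which the arm holds its last target. There are 200 camera calls.

## Working session

There is one attempt and no reset: what is moved stays moved. The work goes in short steps, Python scripts to look and compute and a tool call to move; the robot and the scene stay as the last step left them, time stands still between calls to the robot, and variables do not carry over. Pictures are saved under pics/ and viewed, at most 10 in all, crops included, and the job is handed in when it is done.

Besides the shell and the picture viewer there is one more tool, called after "Call:" by a JSON object that holds its "api" and its "payload". drive_tool: Moves the arm, as the interface text tells. Its arguments: {"type":"object","properties":{"series":{"type":"array"},"newtons":{"type":"number"}},"required":["series"]}

```bash
mkdir -p pics; cat > h.py <<'E'
import numpy as np, cv2
from rig import env, viewer
def snap(n):
    d=viewer.get_image(n); d['R']=cv2.Rodrigues(np.array(d['rvec'],float))[0]; d['t']=np.array(d['tvec'],float).reshape(3); return d
def ray(d,uv,z):
    K=d['camera_matrix']; p=np.atleast_2d(np.array(uv,float)); c=np.c_[p,np.ones(len(p))]@np.linalg.inv(K).T@d['R']
    o=-d['R'].T@d['t']; return o+c*((z-o[2])/c[:,2])[:,None]
def cloud(d):
    v,u=np.mgrid[0:400,0:640]; z=d['depth']; c=np.stack([u,v,np.ones_like(u)],-1)@np.linalg.inv(d['camera_matrix']).T*z[...,None]
    return (c-d['t'])@d['R']
def save(d,f): cv2.imwrite(f,d['img'][...,::-1])
E
python3 - <<'E'
from h import *
for n in('top','scene'):
    d=snap(n); save(d,f'pics/{n}0.png'); print(n,-d['R'].T@d['t']); np.savez(f'{n}0.npz',**d)
E
```

```text
top [0.40674319 0.02575084 0.86366475]
scene [ 0.99129549 -0.32169144  0.54301526]
```

View pics/top0.png

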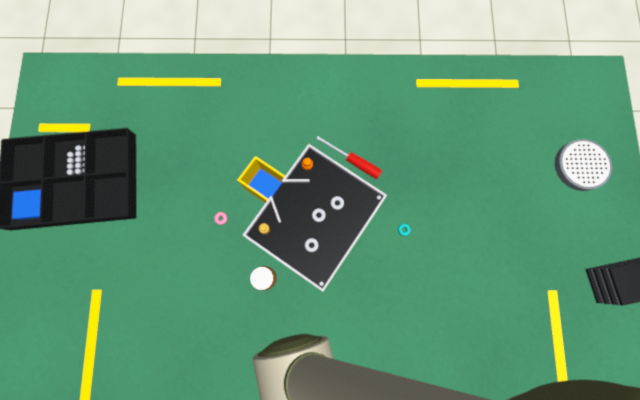

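View pics/scene0.png

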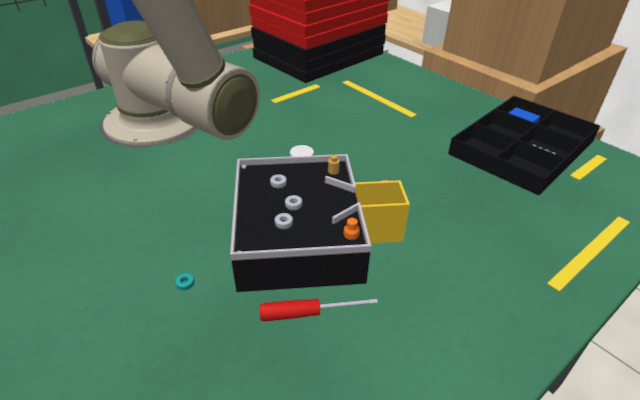

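The top view shows three steel rings on the black deck at px (337,203), (319,215) and (311,245), with the gate near (278,200) and the slot at (264,182). The cap is at (307,163), the standoff at (264,228), the jar at (262,278) and the screwdriver at (363,165). The look-alikes are pink at (221,218) and turquoise at (405,230). Both lie on the bench, so the middle steel ring at (319,215) is ring_b.

```bash
cat > m.py <<'E'
from h import *
def rings(d):
    g=d['img'].astype(int); P=cloud(d)
    deck=np.uint8((g.max(2)<70)&(abs(P[...,2]-.07)<.012))
    n,l,s,c=cv2.connectedComponentsWithStats(deck); k=1+np.argmax(s[1:,4])
    hull=cv2.convexHull(np.argwhere(l==k)[:,::-1].astype(np.int32))
    m=np.zeros((400,640),np.uint8); cv2.fillConvexPoly(m,hull,1)
    b=np.uint8((m>0)&(g.min(2)>110)&(g.max(2)-g.min(2)<50))
    n,l,s,c=cv2.connectedComponentsWithStats(b)
    return hull,[(tuple(c[i].round(1)),int(s[i,4])) for i in range(1,n) if s[i,4]>15]
E
python3 - <<'E'
from m import *
np.set_printoptions(precision=4,suppress=True)
d=snap('top'); g=d['img'].astype(int); P=cloud(d)
hull,r=rings(d)
print(cv2.minAreaRect(ray(d,hull[:,0],.07)[:,:2].astype(np.float32)))
for c,a in r: print(c,a,ray(d,[c],.08)[0,:2])
h=cv2.cvtColor(d['img'],cv2.COLOR_RGB2HSV)
# slot floor blue, cap, standoff
def blob(lo,hi,z,box):
    m=cv2.inRange(h,lo,hi); mm=np.zeros_like(m); x0,y0,x1,y1=box; mm[y0:y1,x0:x1]=m[y0:y1,x0:x1]
    p=np.argwhere(mm)[:,::-1]; print(box,len(p),p.mean(0),ray(d,[p.mean(0)],z)[0])
blob((100,100,80),(125,255,255),.005,(235,150,300,205))
blob((5,150,100),(14,255,255),.09,(295,150,325,180))
blob((15,80,80),(25,255,255),.095,(255,215,275,240))
c=cv2.resize(d['img'][140:300,230:400],None,fx=3.5,fy=3.5,interpolation=cv2.INTER_CUBIC); cv2.imwrite('pics/crop.png',c[...,::-1])
print(np.median(P[205:215,335:345,2]), P[215,319],env.observe()['tool_rot'])
E
```

```text
((0.5317386984825134, 0.023110821843147278), (0.18938860297203064, 0.22656236588954926), 55.616233825683594)
(np.float64(296.6), np.float64(179.9)) 78 [0.6039 0.0611]
(np.float64(337.0), np.float64(202.5)) 135 [ 0.5557 -0.0236]
(np.float64(275.2), np.float64(210.0)) 86 [0.5395 0.1047]
(np.float64(318.4), np.float64(214.7)) 138 [0.5299 0.0151]
(np.float64(311.3), np.float64(244.6)) 142 [0.4682 0.0296]
(235, 150, 300, 205) 530 [265.3472 183.4774] [0.6141 0.1363 0.005 ]
(295, 150, 325, 180) 61 [306.4754 164.082 ] [0.6357 0.0403 0.09  ]
(255, 215, 275, 240) 114 [263.7105 228.193 ] [0.4997 0.1255 0.095 ]
0.07032859324483505 [0.5308 0.0137 0.07  ] [[ 0.8996  0.4366 -0.0002]
 [ 0.4366 -0.8996  0.001 ]
 [ 0.0002 -0.001  -1.    ]]
```

View pics/crop.png

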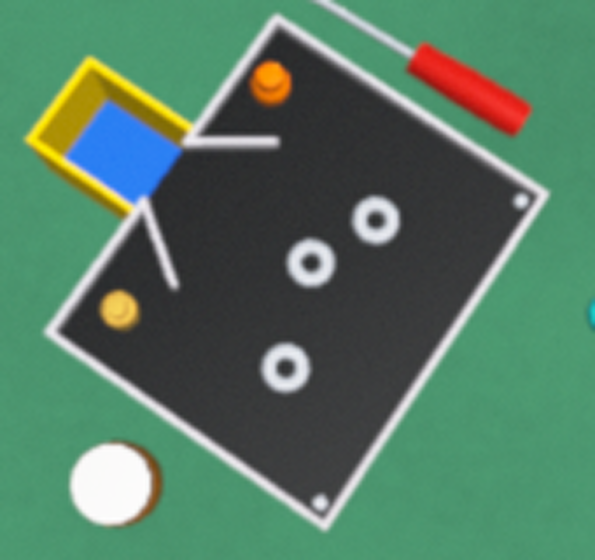

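The three rings fit the description in tray axes: A (-56,-58), B (3,-35), C (46,-52) mm. I'll push B first, because it sits in C's path. The fingers will be about 10 mm apart so the ring nests between the tips.

Call:
{"api": "drive_tool", "payload": {"series": [[[0.454,-0.316,0.05],-29.7,0.01],[[0.454,-0.316,0.05],-29.7,0.01],[[0.454,-0.316,0.05],-29.7,0.01],[[0.454,-0.316,0.05],-29.7,0.01],[[0.454,-0.316,0.05],-29.7,0.01],[[0.454,-0.316,0.05],-29.7,0.01],[[0.454,-0.316,0.05],-29.7,0.01],[[0.454,-0.316,0.05],-29.7,0.01],[[0.454,-0.316,0.05],-29.7,0.01],[[0.454,-0.316,0.05],-29.7,0.01],[[0.454,-0.316,0.05],-29.7,0.01],[[0.454,-0.316,0.05],-29.7,0.01],[[0.454,-0.316,0.05],-29.7,0.01],[[0.454,-0.316,0.1],-29.7,0.01],[[0.454,-0.316,0.1],-29.7,0.01],[[0.454,-0.316,0.1],-29.7,0.01],[[0.454,-0.316,0.1],-29.7,0.01]], "newtons": 20}}

```text
time_s: 1.85
position: [0.5112, -0.0133, 0.1332]
tool_rot: [[0.566, 0.824, 0.002], [0.824, -0.566, -0.001], [0.001, 0.002, -1.0]]
ft_force: [-0.6, 0.0, 1.0]
grip_width: 0.0098
gripper_force: 0.0
```

```bash
cat > t.py <<'E'
from h import *
a=np.radians(55.6); ty=np.array([np.cos(a),np.sin(a)]); tx=np.array([ty[1],-ty[0]]); O=np.array([.5472,.0458])
def tray(p): r=np.asarray(p)[:2]-O; return np.array([r@tx,r@ty])*1e3
def st():
    s=env.observe(); X=s['tool_rot'][:,0][:2]
    print('t',round(s['time_s'],2),'tray',tray(s['position']).round(1),'z',round(s['position'][2]*1e3,1),'heading',round(float(np.degrees(np.arctan2(X@tx,X@ty))),2),'w',round(s['grip_width']*1e3,1),'F',np.round(s['ft_force'],1))
E
python3 - <<'E'
from t import *
st(); d=snap('scene'); save(d,'pics/s1.png')
E
```

```text
t 1.85 tray [  3.7 -69.1] z 133.2 heading 0.08 w 9.8 F [-0.6  0.   1. ]
```

View pics/s1.png

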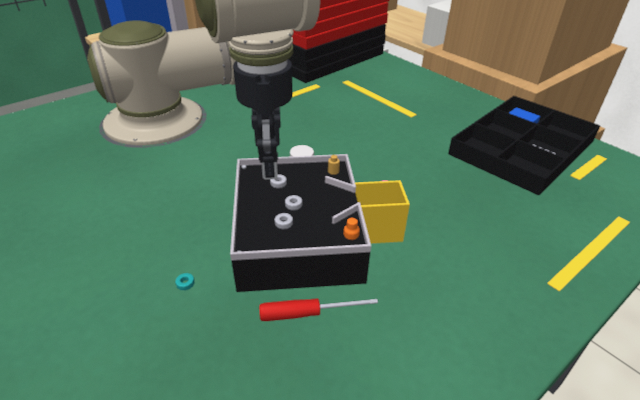

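The scene view shows the gripper above the deck, tips near px (268,175), and the rings undisturbed. Next I'll lower it behind B.

Call:
{"api": "drive_tool", "payload": {"series": [[[0,0,0.03],0,0.01],[[0,0,0.05],0,0.01],[[0,0,0.055],0,0.01],[[0,0,0.055],0,0.01]]}}

```text
time_s: 2.3
position: [0.5109, -0.0125, 0.077]
tool_rot: [[0.565, 0.825, 0.001], [0.825, -0.565, -0.0], [0.0, 0.0, -1.0]]
ft_force: [0.1, -0.8, 0.0]
grip_width: 0.0101
gripper_force: 0.0
```

```bash
python3 -c "
from t import *
st()
from m import rings
d=snap('top'); print([(c,a,tray(ray(d,[c],.08)[0]).round(1)) for c,a in rings(d)[1]])"
```

```text
t 2.3 tray [  3.  -68.6] z 77.0 heading 0.03 w 10.1 F [ 0.1 -0.8  0. ]
[((np.float64(275.1), np.float64(209.9)), 78, array([-39.6,  44.6]))]
```

Call:
{"api": "drive_tool", "payload": {"series": [[[0.004,0,0.003],0,0.01],[[0.01,0,0.003],0,0.01],[[0.016,0,0.003],0,0.01],[[0.023,0,0.003],0,0.01],[[0.03,-0.001,0.003],0,0.01],[[0.037,-0.001,0.003],0,0.01],[[0.044,-0.002,0.003],0,0.01],[[0.051,-0.002,0.003],0,0.01],[[0.058,-0.003,0.003],0,0.01],[[0.064,-0.003,0.003],0,0.01],[[0.07,-0.003,0.003],0,0.01],[[0.075,-0.003,0.003],0,0.01],[[0.079,-0.003,0.003],0,0.01],[[0.08,-0.003,0.003],0,0.01]]}}

```text
time_s: 3.75
position: [0.5535, 0.0557, 0.0733]
tool_rot: [[0.565, 0.825, 0.0], [0.825, -0.565, 0.0], [0.0, 0.0, -1.0]]
ft_force: [0.8, -1.1, 0.7]
grip_width: 0.0101
gripper_force: 0.2
```

```bash
python3 -c "
from t import *
st()
d=snap('scene'); cv2.imwrite('pics/s2.png',cv2.resize(d['img'][100:300,200:450],None,fx=3,fy=3)[...,::-1])"
```

```text
t 3.75 tray [-0.4 11.8] z 73.3 heading -0.0 w 10.1 F [ 0.8 -1.1  0.7]
```

View pics/s2.png

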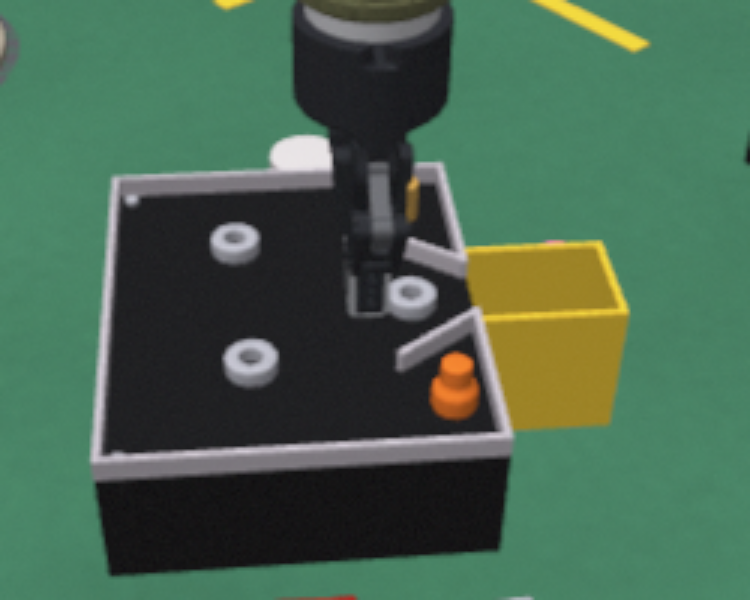

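B sits against the fingertips in the funnel (crop px 411,298), and A and C haven't moved. I'll push B on through the gate.

Call:
{"api": "drive_tool", "payload": {"series": [[[0.005,0,0],0,0.01],[[0.01,0,0],0,0.01],[[0.016,0,0],0,0.01],[[0.022,0,0],0,0.01],[[0.028,0,0],0,0.01],[[0.032,0,0],0,0.008],[[0.035,0,0],0,0.006],[[0.037,0,0],0,0.004],[[0.039,0,0],0,0.002],[[0.041,0,0],0,0.001],[[0.042,0,0],0,0.001],[[0.042,0,0],0,0.001]]}}

```text
time_s: 5.0
position: [0.5771, 0.0901, 0.0733]
tool_rot: [[0.565, 0.825, 0.0], [0.825, -0.565, -0.0], [0.0, 0.0, -1.0]]
ft_force: [0.5, -1.3, -0.2]
grip_width: 0.0008
gripper_force: 0.0
```

```bash
cat > look.py <<'E'
import sys
from t import *
st()
for n in('scene','top'):
    d=snap(n); np.savez(f'{n}1.npz',**d)
    if n=='scene': a=cv2.resize(d['img'][100:300,200:450],(500,400),interpolation=3)
    else: b=cv2.resize(d['img'][130:310,230:400],(300,318),interpolation=3)
o=np.zeros((400,800,3),np.uint8); o[:,:500]=a; o[:318,500:]=b; cv2.imwrite(sys.argv[1],o[...,::-1])
# steel blobs inside the slot
P=cloud(d); g=d['img'].astype(int); q=P[...,:2]-O; X=q@tx; Y=q@ty
m=(abs(X)<.027)&(Y>.072)&(Y<.142)&(P[...,2]<.05)&(g.min(2)>110)
print('steel px in slot',m.sum())
E
python3 look.py pics/s3.png
```

```text
t 5.0 tray [-0.3 53.5] z 73.3 heading 0.01 w 0.8 F [ 0.5 -1.3 -0.2]
steel px in slot 1
```

View pics/s3.png

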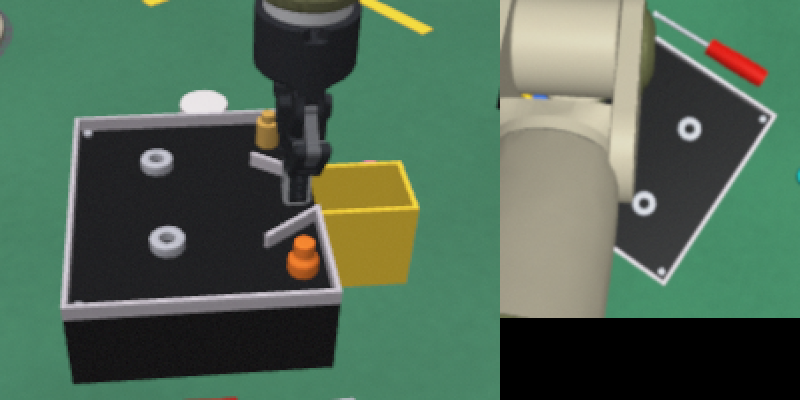

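B has left the deck and appears to have dropped into the slot; I'll confirm once the arm is clear. C's crop position is (689,128) and A's is (644,203). I'll lift off and go behind C, heading -30°.

Call:
{"api": "drive_tool", "payload": {"series": [[[-0.005,0,-0.02],0,0.001],[[-0.01,0,-0.05],0,0.001],[[-0.05,0.02,-0.06],-8,0.01],[[-0.09,0.043,-0.06],-16,0.01],[[-0.137,0.0645,-0.06],-24,0.01],[[-0.137,0.0645,-0.06],-30,0.01],[[-0.137,0.0645,-0.06],-30,0.01],[[-0.137,0.0645,-0.06],-30,0.01],[[-0.137,0.0645,-0.03],-30,0.01],[[-0.137,0.0645,-0.005],-30,0.01],[[-0.137,0.0645,0.0],-30,0.01],[[-0.137,0.0645,0.0],-30,0.01]]}}

```text
time_s: 6.3
position: [0.5529, -0.0586, 0.0731]
tool_rot: [[0.077, 0.997, -0.001], [0.997, -0.077, 0.0], [0.0, -0.001, -1.0]]
ft_force: [-0.2, -0.3, -0.2]
grip_width: 0.0097
gripper_force: 0.0
```

```bash
python3 look.py pics/s4.png; python3 - <<'E'
from t import *
# path planner: ring waypoints -> tool shifts (C)
E
```

```text
t 6.3 tray [ 63.6 -82.9] z 73.1 heading -29.98 w 9.7 F [-0.2 -0.3 -0.2]
steel px in slot 118
```

View pics/s4.png

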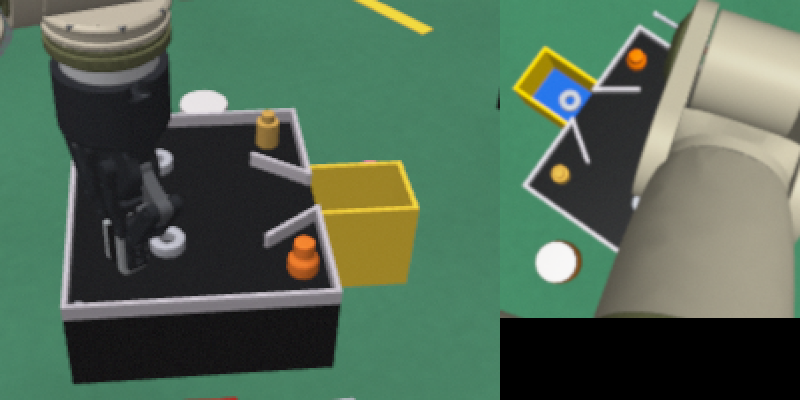

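B is in the slot, lying on the blue floor (crop px 569,99), and the cap and standoff haven't moved. Next I'll work out C's curved path.

```bash
cat > plan.py <<'E'
import numpy as np
from scipy.interpolate import PchipInterpolator as Pi
def plan(ring,tcp,psi0,knots,step=7):
    # knots: ring-centre way points (tray mm) with heading deg; first pure approach along psi0
    f=lambda p:np.array([np.sin(np.radians(p)),np.cos(np.radians(p))])
    W=np.array([[*(np.array(tcp)+24.1*f(psi0)),psi0]]+knots,float)
    s=np.r_[0,np.cumsum(np.hypot(*np.diff(W[:,:2],axis=0).T))]
    n=int(np.ceil(s[-1]/step)); S=np.linspace(0,s[-1],n+1)[1:]
    c=Pi(s,W)(S); F=f(psi0); R=np.array([F[1],-F[0]])
    for x,y,p in c:
        d=np.array([x,y])-24.1*f(p)-tcp
        print([[round(d@F/1e3,3),round(d@R/1e3,3),0],round(p-psi0,1),0.01],(round(x),round(y)))
E
python3 -c "
from plan import *
s=1
plan((46,-52.5),(63.6,-82.9),-30,[[46,-52.5,-30],[24,-14.4,-30],[12,4,-28],[4,20,-16],[1,33,-6],[0,46,0]])"
```

```text
[[np.float64(0.007), np.float64(-0.0), 0], np.float64(0.0), 0.01] (48, -56)
[[np.float64(0.013), np.float64(-0.0), 0], np.float64(0.0), 0.01] (45, -50)
[[np.float64(0.02), np.float64(-0.0), 0], np.float64(0.0), 0.01] (41, -45)
[[np.float64(0.027), np.float64(0.0), 0], np.float64(0.0), 0.01] (38, -39)
[[np.float64(0.034), np.float64(0.0), 0], np.float64(0.0), 0.01] (35, -33)
[[np.float64(0.04), np.float64(0.0), 0], np.float64(0.0), 0.01] (31, -27)
[[np.float64(0.047), np.float64(0.0), 0], np.float64(0.0), 0.01] (28, -21)
[[np.float64(0.054), np.float64(-0.0), 0], np.float64(0.0), 0.01] (25, -15)
[[np.float64(0.061), np.float64(-0.0), 0], np.float64(0.1), 0.01] (21, -10)
[[np.float64(0.067), np.float64(-0.001), 0], np.float64(0.7), 0.01] (17, -4)
[[np.float64(0.074), np.float64(-0.002), 0], np.float64(1.5), 0.01] (13, 2)
[[np.float64(0.081), np.float64(-0.003), 0], np.float64(3.4), 0.01] (10, 7)
[[np.float64(0.088), np.float64(-0.004), 0], np.float64(8.1), 0.01] (7, 13)
[[np.float64(0.095), np.float64(-0.006), 0], np.float64(13.6), 0.01] (4, 19)
[[np.float64(0.102), np.float64(-0.006), 0], np.float64(18.8), 0.01] (2, 26)
[[np.float64(0.109), np.float64(-0.006), 0], np.float64(23.7), 0.01] (1, 33)
[[np.float64(0.116), np.float64(-0.005), 0], np.float64(27.3), 0.01] (0, 39)
[[np.float64(0.123), np.float64(-0.003), 0], np.float64(30.0), 0.01] (0, 46)
```

Call:
{"api": "drive_tool", "payload": {"series": [[[0.007,0,0],0,0.01],[[0.013,0,0],0,0.01],[[0.02,0,0],0,0.01],[[0.027,0,0],0,0.01],[[0.034,0,0],0,0.01],[[0.04,0,0],0,0.01],[[0.047,0,0],0,0.01],[[0.054,0,0],0,0.01],[[0.061,0,0],0,0.01],[[0.067,-0.001,0],0.7,0.01],[[0.074,-0.002,0],1.5,0.01],[[0.081,-0.003,0],3.4,0.01],[[0.088,-0.004,0],8,0.01],[[0.095,-0.006,0],13.5,0.01],[[0.102,-0.006,0],19,0.01],[[0.109,-0.006,0],24,0.01],[[0.116,-0.005,0],27,0.01],[[0.119,-0.004,0],30,0.01],[[0.119,-0.004,0],30,0.01]]}}

```text
time_s: 8.3
position: [0.5579, 0.0602, 0.0732]
tool_rot: [[0.565, 0.825, -0.0], [0.825, -0.565, 0.0], [0.0, -0.0, -1.0]]
ft_force: [-0.0, 0.2, 0.2]
grip_width: 0.0102
gripper_force: 0.0
```

```bash
python3 look.py pics/s5.png
```

```text
t 8.3 tray [ 0.7 17.9] z 73.2 heading 0.04 w 10.2 F [-0.   0.2  0.2]
steel px in slot 3
```

View pics/s5.png

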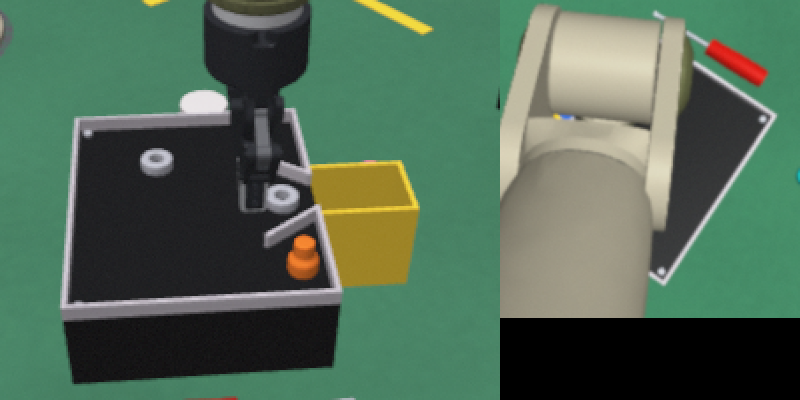

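C is nested at crop px (282,197) in the funnel. I'll push it through.

Call:
{"api": "drive_tool", "payload": {"series": [[[0.005,0,0],0,0.01],[[0.01,0,0],0,0.01],[[0.016,-0.001,0],0,0.01],[[0.022,-0.001,0],0,0.01],[[0.026,-0.001,0],0,0.008],[[0.029,-0.001,0],0,0.006],[[0.031,-0.001,0],0,0.004],[[0.033,-0.001,0],0,0.002],[[0.035,-0.001,0],0,0.001],[[0.036,-0.001,0],0,0.001],[[0.036,-0.001,0],0,0.001]]}}

```text
time_s: 9.5
position: [0.5776, 0.0898, 0.0733]
tool_rot: [[0.565, 0.825, 0.0], [0.825, -0.565, -0.0], [0.0, 0.0, -1.0]]
ft_force: [-0.7, -0.2, 0.8]
grip_width: 0.001
gripper_force: 0.0
```

Call:
{"api": "drive_tool", "payload": {"series": [[[-0.005,0,-0.02],0,0.001],[[-0.01,0,-0.05],0,0.001],[[-0.05,-0.02,-0.06],8,0.01],[[-0.09,-0.045,-0.06],16,0.01],[[-0.1425,-0.074,-0.06],24,0.01],[[-0.1425,-0.074,-0.06],30,0.01],[[-0.1425,-0.074,-0.06],30,0.01],[[-0.1425,-0.074,-0.06],30,0.01],[[-0.1425,-0.074,-0.06],30,0.01]]}}

```text
time_s: 10.4
position: [0.437, 0.0142, 0.1333]
tool_rot: [[0.901, 0.434, 0.001], [0.434, -0.901, -0.0], [0.001, 0.0, -1.0]]
ft_force: [0.2, 0.5, 0.8]
grip_width: 0.0101
gripper_force: 0.0
```

```bash
python3 look.py pics/s6.png;python3 -c "
from plan import *
plan((-56,-58),(-74,-89),30,[[-56,-58,30],[-24,-9,30],[-12,8,28],[-4,22,16],[-1,33,6],[0,42,0]])
d=np.load('scene1.npz')
from t import *
d=dict(d); P=cloud(d); g=d['img'].astype(int); q=P[...,:2]-O; X=q@tx*1e3; Y=q@ty*1e3
m=(abs(P[...,2]-.08)<.004)&(X<-30)&(X>-90)&(Y<-20)&(Y>-100)&(g.min(2)>110); print(m.sum(),X[m].mean(),Y[m].mean())"
```

```text
t 10.4 tray [-73.1 -88.3] z 133.3 heading 29.86 w 10.1 F [0.2 0.5 0.8]
steel px in slot 144
[[np.float64(0.007), np.float64(0.0), 0], np.float64(0.0), 0.01] (-59, -62)
[[np.float64(0.013), np.float64(0.0), 0], np.float64(0.0), 0.01] (-55, -57)
[[np.float64(0.02), np.float64(0.0), 0], np.float64(0.0), 0.01] (-52, -51)
[[np.float64(0.027), np.float64(0.001), 0], np.float64(0.0), 0.01] (-48, -45)
[[np.float64(0.034), np.float64(0.001), 0], np.float64(0.0), 0.01] (-44, -40)
[[np.float64(0.04), np.float64(0.001), 0], np.float64(0.0), 0.01] (-41, -34)
[[np.float64(0.047), np.float64(0.002), 0], np.float64(0.0), 0.01] (-37, -28)
[[np.float64(0.054), np.float64(0.002), 0], np.float64(0.0), 0.01] (-33, -23)
[[np.float64(0.06), np.float64(0.003), 0], np.float64(0.0), 0.01] (-30, -17)
[[np.float64(0.067), np.float64(0.003), 0], np.float64(0.0), 0.01] (-26, -12)
[[np.float64(0.074), np.float64(0.004), 0], np.float64(-0.1), 0.01] (-22, -6)
[[np.float64(0.08), np.float64(0.005), 0], np.float64(-0.5), 0.01] (-18, -1)
[[np.float64(0.087), np.float64(0.006), 0], np.float64(-1.4), 0.01] (-14, 5)
[[np.float64(0.094), np.float64(0.007), 0], np.float64(-3.1), 0.01] (-10, 11)
[[np.float64(0.101), np.float64(0.009), 0], np.float64(-8.2), 0.01] (-7, 16)
[[np.float64(0.108), np.float64(0.011), 0], np.float64(-14.2), 0.01] (-4, 22)
[[np.float64(0.115), np.float64(0.012), 0], np.float64(-20.3), 0.01] (-2, 29)
[[np.float64(0.123), np.float64(0.012), 0], np.float64(-25.7), 0.01] (-1, 35)
[[np.float64(0.13), np.float64(0.011), 0], np.float64(-30.0), 0.01] (0, 42)
139 -54.07854844778444 -58.20334240701284
```

View pics/s6.png

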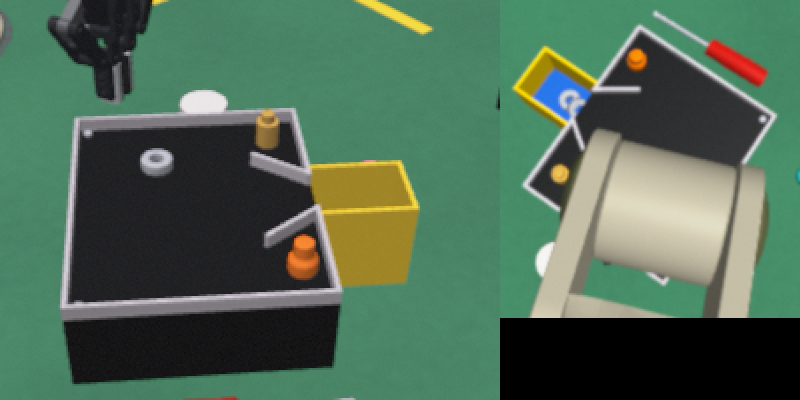

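C is in the slot too, next to B (crop px 570,100). A is at (157,161) as measured. Next I'll lower behind A and push it.

Call:
{"api": "drive_tool", "payload": {"series": [[[0,0,0.03],0,0.01],[[0,0,0.055],0,0.01],[[0,0,0.06],0,0.01],[[0,0,0.06],0,0.01]]}}

```text
time_s: 10.9
position: [0.4361, 0.0143, 0.073]
tool_rot: [[0.902, 0.433, -0.002], [0.433, -0.902, 0.0], [-0.001, -0.001, -1.0]]
ft_force: [0.3, -0.5, 0.3]
grip_width: 0.01
gripper_force: 0.0
```

Call:
{"api": "drive_tool", "payload": {"series": [[[0.007,0,0],0,0.01],[[0.013,0,0],0,0.01],[[0.02,0,0],0,0.01],[[0.027,0.001,0],0,0.01],[[0.034,0.001,0],0,0.01],[[0.04,0.001,0],0,0.01],[[0.047,0.002,0],0,0.01],[[0.054,0.002,0],0,0.01],[[0.06,0.003,0],0,0.01],[[0.067,0.003,0],0,0.01],[[0.074,0.004,0],0,0.01],[[0.08,0.005,0],-0.5,0.01],[[0.087,0.006,0],-1.5,0.01],[[0.094,0.007,0],-3,0.01],[[0.101,0.009,0],-8,0.01],[[0.108,0.01,0],-14,0.01],[[0.115,0.011,0],-20,0.01],[[0.123,0.011,0],-26,0.01],[[0.129,0.01,0],-30,0.01],[[0.129,0.01,0],-30,0.01]]}}

```text
time_s: 12.9
position: [0.5574, 0.0611, 0.0733]
tool_rot: [[0.564, 0.826, 0.001], [0.826, -0.564, 0.0], [0.0, 0.0, -1.0]]
ft_force: [-0.0, -0.1, 0.8]
grip_width: 0.0097
gripper_force: 0.0
```

```bash
python3 look.py pics/s7.png; python3 -c "
from t import *
d=dict(np.load('scene1.npz')); P=cloud(d); g=d['img'].astype(int); q=P[...,:2]-O; X=q@tx*1e3; Y=q@ty*1e3
m=(abs(P[...,2]-.08)<.0035)&(abs(X)<17)&(Y<64)&(Y>25)&(g.min(2)>110); print(m.sum(),X[m].mean(),Y[m].mean(),Y[m].min(),Y[m].max())
m=(abs(P[...,2]-.08)<.0035)&(abs(X)<90)&(Y<20)&(Y>-110)&(g.min(2)>110);print('left on deck',m.sum())"
```

```text
t 12.9 tray [-0.2 18.3] z 73.3 heading -0.09 w 9.7 F [-0.  -0.1  0.8]
steel px in slot 3
141 2.5212499861152846 42.31841827780765 29.519988731030118 54.93255112312616
left on deck 3
```

A is nested at tray (~2,42). I'll push it through, then retreat upward and sideways.

Call:
{"api": "drive_tool", "payload": {"series": [[[0.005,0,0],0,0.01],[[0.01,0,0],0,0.01],[[0.016,0,0],0,0.01],[[0.022,0,0],0,0.01],[[0.026,0,0],0,0.008],[[0.029,0,0],0,0.006],[[0.031,0,0],0,0.004],[[0.033,0,0],0,0.002],[[0.035,0,0],0,0.001],[[0.036,0,0],0,0.001],[[0.036,0,0],0,0.001]]}}

```text
time_s: 14.1
position: [0.577, 0.0905, 0.0733]
tool_rot: [[0.565, 0.825, -0.0], [0.825, -0.565, -0.0], [-0.0, 0.0, -1.0]]
ft_force: [0.4, 0.6, 0.7]
grip_width: 0.001
gripper_force: 0.0
```

Call:
{"api": "drive_tool", "payload": {"series": [[[-0.005,0,-0.02],0,0.001],[[-0.01,0,-0.06],0,0.001],[[-0.06,0,-0.1],0,0.001],[[-0.1,0,-0.12],0,0.001],[[-0.15,0,-0.12],0,0.001],[[-0.2,0,-0.12],0,0.001],[[-0.24,0,-0.12],0,0.001],[[-0.28,0,-0.12],0,0.001],[[-0.28,0,-0.12],0,0.001],[[-0.28,0,-0.12],0,0.001],[[-0.28,0,-0.12],0,0.001],[[-0.28,0,-0.12],0,0.001],[[-0.28,0,-0.12],0,0.001]]}}

```text
time_s: 15.4
position: [0.4192, -0.1398, 0.1933]
tool_rot: [[0.564, 0.826, -0.0], [0.826, -0.564, 0.0], [0.0, -0.0, -1.0]]
ft_force: [-0.1, 0.4, -0.0]
grip_width: 0.0012
gripper_force: 0.0
```

```bash
python3 look.py pics/s8.png
```

```text
t 15.4 tray [  -0.8 -225.4] z 193.3 heading -0.09 w 1.2 F [-0.1  0.4 -0. ]
steel px in slot 163
```

View pics/s8.png

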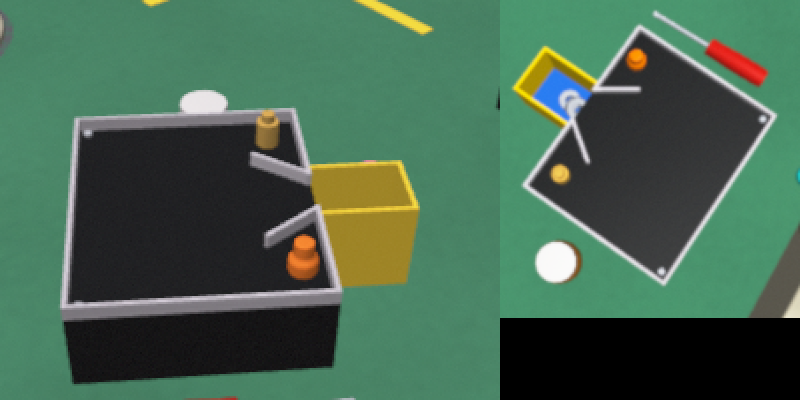

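The deck is empty and all three rings are piled in the slot (crop px ~572,101). The bystanders are where they started.

```bash
python3 -c "
from rig import env
print(env.close_job())"
```

```text
the job is handed in; nothing more can be done
None
```

The job is handed in at about 15 s: all three rings were swept along the deck through the gate into the slot, one at a time (B, C, A), and the cap, standoff, jar and screwdriver look unmoved in the last pictures.

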